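# Put the label printer back into service after a roll change

## Task

A new roll has just been put into the desktop label printer on the dispatch bench. With the closed fingers push its open cover down until it latches and stays shut, then press down the raised front end of the power rocker so that the printer is switched on, and then press the long feed key fully in and let it spring back. Grasp nothing, do not swing the cover farther open, do not press the small round pause key, and leave the other things on the bench where they are.

Things in the scene. Friction and masses are not known exactly. Their poses are not given: they have to be found in the camera images.
- printer: Grey label printer fixed to the bench, 220 mm deep (its x), 196 wide (y), 147 high when shut. Origin: centre of underside; x from its front (nearest the robot) to its rear, y to the left for one facing its front, z up. Front 64 mm of the top: flat dark control deck 110 mm above the bench; on it at x = -80 mm the power rocker (y +62), round pause key (y 0), long feed key (y -62). Cover behind.
- cover (a joint): Angle of the cover in rad: 0 shut, grows as its front edge swings up and back about the rear hinge (along the printer's y); stop at 1.2. It starts part open, 0.4 to 0.65, held by its stiff sprung hinge. Pushing it shut near the front edge takes 1 to 6 N; over the last 0.15 rad a sprung catch resists, then clicks; fully down it stays within 0.02. Let go earlier it rises again, to 0.1 to 0.3.
- cover_press (a point): Point on the outer face of the cover amid four grip ribs near its front edge, where it is pushed; moves with the cover. z: outward normal of the face (up when shut); x in the face, towards the hinge. When shut it is 114 mm in front of the hinge line, 35 mm above it, 147 mm above the bench. The cover is 196 mm wide; its front edge is 27 mm farther forward.
- cover_hinge (a point): Centre of the cover's hinge line: 98 mm behind the printer's origin, 112 mm above the bench.
- power (a joint): Angle of the black power rocker in rad: 0 off (front end raised, rear half level), 0.35 on (front half level, rear end raised). It rocks about the printer's y axis, snaps over at mid-travel and stays; about 2 N.
- power_press (a point): Point on top of the raised front half of the power rocker, 12 mm in front of its pivot, 10 mm above the deck when off, 6 mm when on; press it straight down. It moves with the rocker. The paddle is 29 mm long (printer's x) and 21 mm wide in a flat black frame.
- feed (a joint): Travel of the feed key in m: 0 up, 0.004 fully in; springs back when released; about 4 N fully in.
- feed_top (a point): Centre of the top of the feed key, a light grey oblong key 13 mm (printer's x) by 32 mm (y), 7 mm above the deck when up; pressed straight down.
- pause (a joint): Travel of the pause key in m: 0 up, 0.004 fully in; same spring. To be left alone.
- pause_top (a point): Centre of the top of the pause key, a light grey round key of 13 mm diameter, 7 mm above the deck, midway between rocker and feed key.
- spare_roll: Loose spare roll of labels standing on end, 88 mm diameter, 102 mm high; origin at the centre of its underside. Stands beside the printer.
- tape_roll: Loose clear roll of packing tape lying flat, 100 mm diameter, 48 mm high; origin at the centre of its underside.
- spray: Loose small clear bottle with a white cap, 52 mm diameter, 125 mm high; origin at the centre of its underside.
- marker: Loose dark marker pen lying on the bench in front of the printer, 125 mm long (its x), 18 mm thick; origin on the bench under its middle.

How it is judged:
By the outcome, as a careful person would: the job done as asked, in the order asked, and still so for the second after the job is handed in, with the robot touching nothing.
It also fails if it takes over 48 s, if anything falls off the work surface, if the arm or the gripper's body presses on something with over 40 N, if the wrist force passes 120 N, or if a joint passes its speed limit or range.

## Robot

A 7-joint arm with a two-finger parallel gripper is mounted at the origin on the work surface. World frame = base frame: x ahead of the robot, y to its left, z up, the work surface at z = 0. Lengths are in m, angles in rad, forces in N, time in s.
With the tool pointing down it reaches from about 0.4 to 0.875 m from the base axis. Payload 4.4 kg.
Tool frame: the origin (TCP) lies on the mounting face of the last link; the fingertips stand 173 mm ahead of it and the grasp point (between the pads) lies 155 mm ahead of it; z points along the fingers, y is the line along which they close (so a half turn about z gives the same grasp; the last joint's range is limited). The gripper opens to 85 mm and grips with 20 to 120 N. Pads are 22 mm wide; open, the fingers measure 114 mm over their backs; the gripper's body (76 mm by 85 mm) begins 54 mm behind the grasp point. The pads swing forward as they close: fully open they stand 13 mm farther back than shut.
Start: joints at [1.056, 0.628, 0.038, 1.517, -0.027, 0.996, -0.02], TCP at [0.282, -0.586, 0.405] pointing down, gripper open.
Joint ranges: [-3.06, 3.06], [-0.37, 2.12], [-1.25, 1.32], [0.18, 2.47], [-1.1, 4.24], [0.23, 1.98], [-2.94, 2.94]. Speed limits (rad/s): [2.57, 2.57, 3.14, 3.14, 3.14, 3.14, 3.14].

## Interface

Orientations are given as a rotation vector (axis times angle).
In Python, from rig import arm gives the robot as it stands.
- The arm moves only by the tool arm_command, never from a script. Its argument "deltas" is a list of rows, each a list of 6 numbers: the shift along the tool's x, y, z in units of 40 mm (1.0 is 40 mm), then the turn, a rotation vector about the tool's x, y, z in units of 8 degrees (1.0 is 8 degrees). In form: [[tx, ty, tz, wx, wy, wz], ...]. A call has exactly 10 rows; each row shifts and turns the commanded pose from where the row before left it, along the tool's axes as they then stand; what a row does not reach is not made up. A row lasts 1/10 s, in which the tool goes at most 50 mm and 8.59 degrees, less where a joint would pass 70% of its speed; a pose out of reach is approached as far as the arm can. A call is refused whole if a number of a shift passes 1 or a number of a turn 1, either way. A call with a gripper value outside its range is refused whole. "grip" is the closure in counts, from 0 (fully open) to 255 (shut), set as the call begins (left out, the last holds). The fingers move at their own pace and stop on an object; "squeeze" is the grip in N (left out, the last holds). Time passes only in rows, so rows that do not move let the fingers close, or fill a call up. It gives the time, the measured TCP pose, the force, the opening and the grip force at its end, in the units of the state.
- arm.get_state(): the state, without advancing time (a new reading comes with each control period).
- arm.snapshot(name): name is "scene" or "top"; returns a dict with "color" (400x640x3 uint8, blue, green, red), "range_z" (400x640 float32, m along the optical axis (not along the pixel's ray), 0 where there is no reading), "mtx" (3x3 intrinsics, pixels), "k1" (the pictures are not rectified: a ray, as slopes to the right and down, at radius r is drawn at 1 + k1 r^2 times it, then the intrinsics apply), "rvec" (rotation vector, rad) and "tvec" (3), from world to camera coordinates, as OpenCV has them. Camera axes: x right, y down, z forward; pixel columns grow to the right and rows downward; lengths in m; the calibration is good to about 2 mm. A picture is of the moment at which its call begins.
- arm.close_job(): hands the job in; it is judged then, once.
The state is a dict: "clock": time; "qpos": joint angles; "joint_vel": joint speeds; "joint_efforts": joint torques, N m; "position": TCP position; "tool_rot": TCP orientation; "wrist_force": force on the tool from outside, world axes, zero at the start; "torque": the same for the moment, N m; "width": finger opening in m; "grasp_force": force on a finger pad.
Only numpy, scipy, OpenCV 4.12 (cv2) and the standard library are available. Lean on these libraries where they do the work, as an engineer would, in place of code of your own. Each camera call takes 0.05 s, during which the arm holds its last target. There are 200 camera calls.

## Working session

There is one attempt and no reset: what is moved stays moved. The work goes in short steps, Python scripts to look and compute and a tool call to move; the robot and the scene stay as the last step left them, time stands still between calls to the robot, and variables do not carry over. Pictures are saved under pics/ and viewed, at most 10 in all, crops included, and the job is handed in when it is done.

Besides the shell and the picture viewer there is one more tool, called after ">>>" by a JSON object that holds its "name" and its "arguments", one argument or row to a line. arm_command: Moves the arm, as the interface text tells. Its arguments: {"type":"object","properties":{"deltas":{"type":"array"},"grip":{"type":"number"},"squeeze":{"type":"number"}},"required":["deltas"]}

```bash
mkdir -p pics; ls; python3 - <<'E'
from rig import arm
import cv2,numpy as np
s=arm.get_state();print({k:np.round(v,3) for k,v in s.items()})
for n in("scene","top"):
    d=arm.snapshot(n);cv2.imwrite(f"pics/{n}0.png",d["color"]);np.savez(f"pics/{n}0.npz",**d)
    R=cv2.Rodrigues(d["rvec"])[0];print(n,d["mtx"].round(1).tolist(),d["k1"],(-R.T@np.ravel(d["tvec"])).round(3),R.round(2).tolist())
E
```

```text
pics
{'clock': np.float64(0.0), 'qpos': array([ 1.056,  0.629,  0.038,  1.518, -0.027,  0.996, -0.02 ]), 'joint_vel': array([ 0.001, -0.   , -0.   , -0.   , -0.001,  0.   ,  0.001]), 'joint_efforts': array([-0.0000e+00, -5.6340e+01,  1.2260e+00, -1.9345e+01,  1.1000e-02,
        1.0000e-02, -0.0000e+00]), 'position': array([ 0.282, -0.585,  0.404]), 'tool_rot': array([-3.061e+00, -6.990e-01,  1.000e-03]), 'wrist_force': array([-0.397,  0.738,  0.365]), 'torque': array([ 0.015,  0.012, -0.004]), 'grasp_force': np.float64(0.0), 'width': np.float64(0.086)}
scene [[414.7, 0.0, 322.2], [0.0, 414.7, 198.5], [0.0, 0.0, 1.0]] -0.06782174906306726 [1.101 0.581 0.647] [[-0.75, 0.66, 0.01], [0.37, 0.44, -0.82], [-0.55, -0.61, -0.57]]
top [[439.7, 0.0, 315.8], [0.0, 439.7, 204.4], [0.0, 0.0, 1.0]] 0.04130197922397867 [0.53  0.011 0.94 ] [[0.0, -1.0, -0.01], [-1.0, -0.0, -0.07], [0.07, 0.01, -1.0]]
```

View pics/scene0.png

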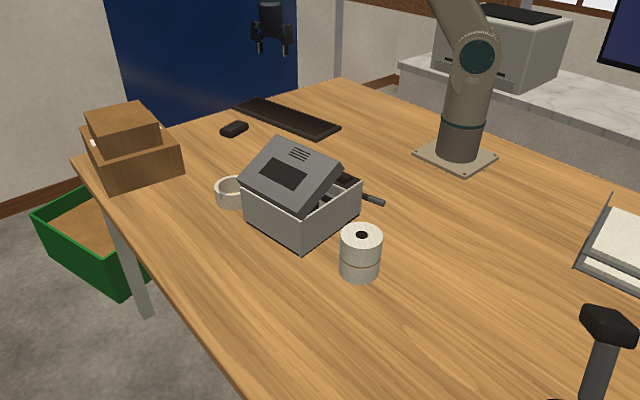

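View pics/top0.png

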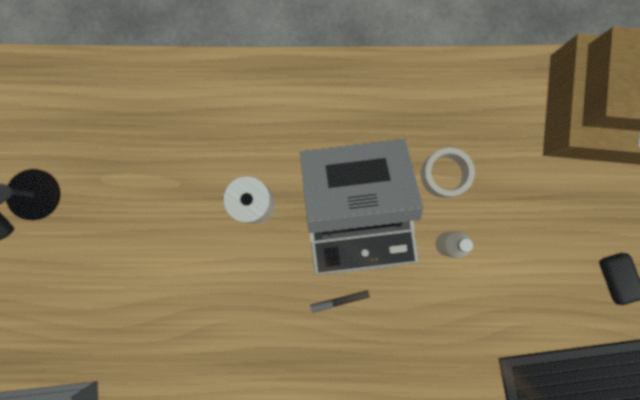

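The scene view shows the printer with its cover part open. In the top view the ribs are near (362,201), rocker (332,257), pause (365,253), feed (398,249), spare roll (248,200), spray (459,245), tape (448,172) and marker (340,301).

```bash
cat > h.py <<'E'
import cv2,numpy as np
def pts(d,uv):
    uv=np.array(uv,float);K=d["mtx"];k=float(d["k1"]);R=cv2.Rodrigues(d["rvec"])[0]
    z=np.array([np.median(d["range_z"][int(v)-1:int(v)+2,int(u)-1:int(u)+2]) for u,v in uv.round()])
    n=cv2.undistortPoints(uv[:,None],K,np.array([k,0,0,0.]))[:,0]
    return (np.c_[n*z[:,None],z]-np.ravel(d["tvec"]))@R
def proj(d,P):
    return cv2.projectPoints(np.array(P,float),d["rvec"],d["tvec"],d["mtx"],np.array([float(d["k1"]),0,0,0]))[0][:,0]
E
python3 - <<'E'
from h import *
d=np.load("pics/top0.npz")
uv=[(362,201),(332,257),(365,253),(398,249),(248,200),(462,244),(340,301),(345,265),(380,262)]
print(pts(d,uv).round(4))
# cover plane fit
g=[(u,v) for u in range(315,405,6) for v in range(155,212,6)]
P=pts(d,g);c=np.median(P,0)
A=np.c_[P[:,:2],np.ones(len(P))];w=np.linalg.lstsq(A,P[:,2],rcond=None)[0]
print(w,np.std(A@w-P[:,2]));n=np.array([-w[0],-w[1],1]);n/=np.linalg.norm(n);print("n",n,np.arctan(np.hypot(w[0],w[1])),"az",np.arctan2(-w[1],-w[0]))
c=d["color"][130:290,280:480];cv2.imwrite("pics/top0c.png",cv2.resize(c,None,fx=4,fy=4,interpolation=2)[:600])
E
```

```text
[[ 0.591  -0.06    0.1939]
 [ 0.4927 -0.011   0.1164]
 [ 0.5003 -0.0724  0.1161]
 [ 0.508  -0.1336  0.1167]
 [ 0.6002  0.1496  0.1008]
 [ 0.5179 -0.2488  0.125 ]
 [ 0.398  -0.0302  0.0166]
 [ 0.4776 -0.0355  0.1102]
 [ 0.4834 -0.101   0.1094]]
[-0.48361459 -0.05925067  0.47576274] 0.0006561920814923151
n [0.43475586 0.05326468 0.89897176] 0.4533800503433032 az 0.1219087610832417
```

View pics/top0c.png

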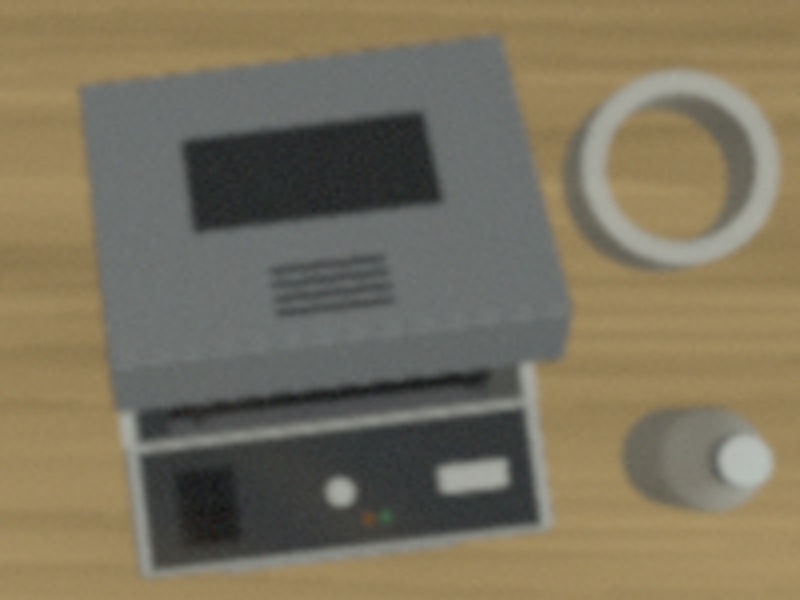

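>>> {"name": "arm_command", "arguments": {
  "deltas": [
    [0,0,-0.15,0,0,0.585],
    [0,0,-0.15,0,0,0.585],
    [0,0,-0.15,0,0,0.585],
    [0,0,-0.15,0,0,0.585],
    [0.46,-0.6,0,0,0,0],
    [0.46,-0.6,0,0,0,0],
    [0.46,-0.6,0,0,0,0],
    [0.46,-0.6,0,0,0,0],
    [0.46,-0.6,0,0,0,0],
    [0.46,-0.6,0,0,0,0]
  ],
  "grip": 255,
  "squeeze": 20
}}

```text
clock: 1.1
position: [0.3745, -0.428, 0.4284]
tool_rot: [-3.135, -0.192, 0.001]
wrist_force: [0.2, 0.6, -0.2]
width: 0.0
grasp_force: 0.0
```

>>> {"name": "arm_command", "arguments": {
  "deltas": [
    [0.46,-0.6,0,0,0,0],
    [0.46,-0.6,0,0,0,0],
    [0.46,-0.6,0,0,0,0],
    [0.46,-0.6,0,0,0,0],
    [0.46,-0.6,0,0,0,0],
    [0.46,-0.6,0,0,0,0],
    [0.46,-0.6,0,0,0,0],
    [0.46,-0.6,0,0,0,0],
    [0.46,-0.6,0,0,0,0],
    [0,0,0,0,0,0]
  ]
}}

```text
clock: 2.1
position: [0.5144, -0.1899, 0.4283]
tool_rot: [-3.132, -0.203, -0.002]
wrist_force: [-0.0, -0.2, -0.0]
width: 0.0001
grasp_force: 0.0
```

```bash
cat >> h.py <<'E'
PS=0.123; O=np.array([0.5797,-0.0626,0])
def W(x,y,z): return O+[x*np.cos(PS)-y*np.sin(PS),x*np.sin(PS)+y*np.cos(PS),z]
def go(arm,p):
    "tool-axis units to bring the fingertip to world p"
    from scipy.spatial.transform import Rotation as Ro
    s=arm.get_state();R=Ro.from_rotvec(s["tool_rot"]).as_matrix();tip=s["position"]+R@[0,0,.173]
    des=np.c_[[np.cos(PS),np.sin(PS),0],[np.sin(PS),-np.cos(PS),0],[0,0,-1]]
    print("t",round(float(s["clock"]),2),"tip",tip.round(4),"need",(R.T@(np.array(p)-tip)/.04).round(2),"turn",(np.degrees(Ro.from_matrix(R.T@des).as_rotvec())/8).round(2),"F",s["wrist_force"].round(1),"w",round(float(s["width"]),4))
E
python3 - <<'E'
from rig import arm
from h import *
go(arm,W(.0109,0,.195))
E
```

```text
t 2.1 tip [ 0.5145 -0.1893  0.2553] need [ 2.3  -2.92  1.52] turn [-0.02 -0.01  0.05] F [-0.  -0.2 -0. ] w 0.0001
```

>>> {"name": "arm_command", "arguments": {
  "deltas": [
    [0.385,-0.487,0,0,0,0],
    [0.385,-0.487,0,0,0,0],
    [0.385,-0.487,0,0,0,0],
    [0.385,-0.487,0,0,0,0],
    [0.385,-0.487,0,0,0,0],
    [0.385,-0.487,0,0,0,0.05],
    [0,0,0.4,0,0,0],
    [0,0,0.4,0,0,0],
    [0,0,0.3,0,0,0],
    [0,0,0,0,0,0]
  ]
}}

```text
clock: 3.1
position: [0.5888, -0.068, 0.3828]
tool_rot: [-3.136, -0.179, 0.007]
wrist_force: [0.5, -0.4, 0.5]
width: -0.0002
grasp_force: 0.0
```

```bash
python3 - <<'E'
from rig import arm
from h import *
go(arm,W(.0109,0,.195))
d=arm.snapshot("scene");c=d["color"][90:260,180:400];cv2.imwrite("pics/s1.png",cv2.resize(c,None,fx=3,fy=3))
print(proj(d,[W(.0109,0,.195)]))
E
```

```text
t 3.1 tip [ 0.5881 -0.0679  0.2098] need [ 0.08 -0.16  0.37] turn [-0.    0.03 -0.06] F [ 0.5 -0.4  0.5] w -0.0002
[[299.94420611 153.12654127]]
```

View pics/s1.png

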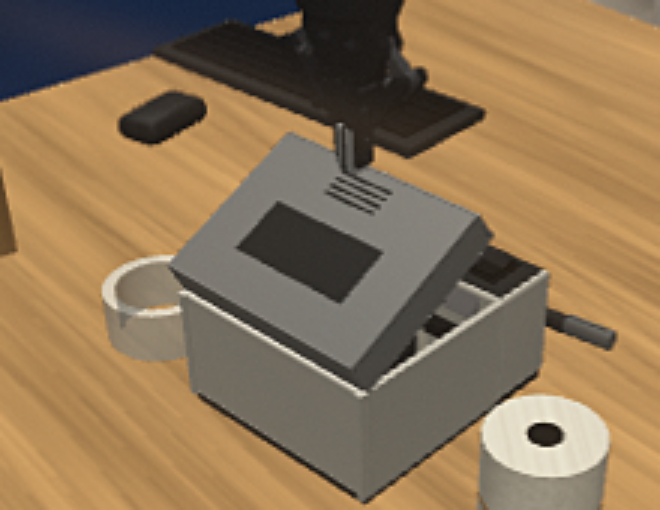

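The tip stands just above the ribs, at about (297,147) in the scene image, with the ribs at (300,153). I'll follow the cover's arc down.

>>> {"name": "arm_command", "arguments": {
  "deltas": [
    [0.08,-0.16,0.2,0,0,-0.06],
    [0,0,0.1,0,0,0],
    [-0.145,0,0.175,0,0,0],
    [-0.145,0,0.175,0,0,0],
    [-0.11,0,0.2,0,0,0],
    [-0.11,0,0.2,0,0,0],
    [-0.055,0,0.15,0,0,0],
    [-0.055,0,0.15,0,0,0],
    [-0.055,0,0.15,0,0,0],
    [0,0,0,0,0,0]
  ]
}}

```text
clock: 4.15
position: [0.5646, -0.0643, 0.3237]
tool_rot: [3.136, 0.193, -0.003]
wrist_force: [-0.5, -0.8, -0.0]
width: 0.0001
grasp_force: 0.0
```

```bash
python3 - <<'E'
from rig import arm
from h import *
go(arm,W(-.016,0,.147))
E
```

```text
t 4.15 tip [ 0.5642 -0.0643  0.1507] need [-0.01  0.01  0.09] turn [-0.    0.01  0.  ] F [-0.5 -0.8 -0. ] w 0.0001
```

>>> {"name": "arm_command", "arguments": {
  "deltas": [
    [0,0,0.05,0,0,0],
    [0,0,0.05,0,0,0],
    [0,0,0.05,0,0,0],
    [0,0,0.03,0,0,0],
    [0,0,0,0,0,0],
    [0,0,0,0,0,0],
    [0,0,0,0,0,0],
    [0,0,0,0,0,0],
    [0,0,0,0,0,0],
    [0,0,0,0,0,0]
  ]
}}

```text
clock: 5.15
position: [0.5652, -0.0642, 0.3202]
tool_rot: [3.136, 0.193, 0.002]
wrist_force: [-6.3, 0.4, 20.4]
width: -0.0002
grasp_force: 10.6
```

```bash
python3 - <<'E'
from rig import arm
from h import *
go(arm,W(-.016,0,.147))
d=arm.snapshot("scene");c=d["color"][90:260,180:400];cv2.imwrite("pics/s2.png",cv2.resize(c,None,fx=3,fy=3))
d=dict(d)
g=[(u,v) for u in range(262,305,4) for v in range(165,186,4)]
P=pts(d,g);print(P[::6].round(3))
E
```

```text
t 5.15 tip [ 0.5654 -0.0642  0.1472] need [-0.04  0.    0.  ] turn [ 0.   -0.01  0.  ] F [-6.3  0.4 20.4] w -0.0002
[[ 0.642 -0.141  0.148]
 [ 0.635 -0.134  0.149]
 [ 0.628 -0.129  0.148]
 [ 0.62  -0.124  0.147]
 [ 0.614 -0.116  0.149]
 [ 0.606 -0.11   0.148]
 [ 0.599 -0.104  0.148]
 [ 0.592 -0.098  0.148]
 [ 0.584 -0.093  0.148]
 [ 0.577 -0.087  0.147]
 [ 0.579 -0.069  0.156]]
```

View pics/s2.png

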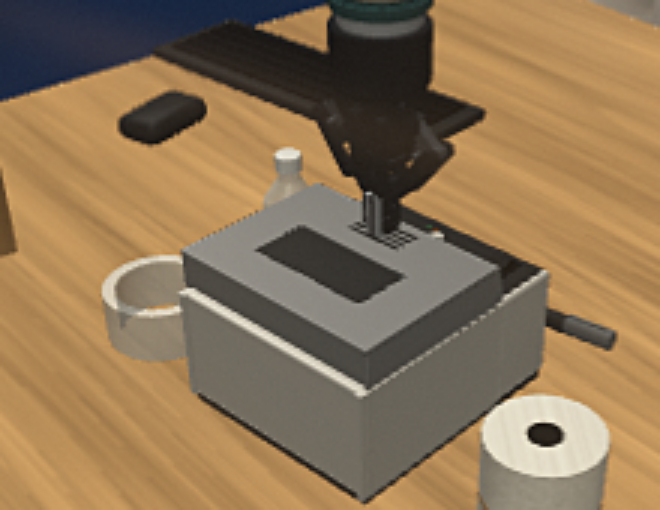

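The cover lies flat at z ≈ 0.148, against the stop. Next I lift and move above the rocker.

>>> {"name": "arm_command", "arguments": {
  "deltas": [
    [0,0,-0.4,0,0,0],
    [0,0,-0.5,0,0,0],
    [-0.475,-0.39,0,0,0,0],
    [-0.475,-0.39,0,0,0,0],
    [-0.475,-0.39,0,0,0,0],
    [-0.475,-0.39,0,0,0,0],
    [0,0,0,0,0,0],
    [0,0,0,0,0,0],
    [0,0,0,0,0,0],
    [0,0,0,0,0,0]
  ]
}}

```text
clock: 6.2
position: [0.483, -0.0121, 0.3535]
tool_rot: [3.135, 0.192, 0.002]
wrist_force: [0.3, -0.4, 0.3]
width: 0.0001
grasp_force: 0.0
```

```bash
python3 - <<'E'
from rig import arm
from h import *
go(arm,W(-.093,.062,.120))
d=dict(arm.snapshot("scene"))
c=d["color"][90:260,230:450];cv2.imwrite("pics/s3.png",cv2.resize(c,None,fx=3,fy=3))
print(pts(d,[(u,185) for u in range(255,310,8)]).round(3))
for n,p in dict(rock=W(-.092,.062,.12),feed=W(-.08,-.062,.117),pause=W(-.08,0,.117)).items(): print(n,(proj(d,[p])[0]-[230,90])*3)
E
```

```text
t 6.2 tip [ 0.4832 -0.0121  0.1805] need [-0.09 -0.    1.51] turn [ 0.   -0.01 -0.  ] F [ 0.3 -0.4  0.3] w 0.0001
[[ 0.695 -0.093  0.138]
 [ 0.69  -0.069  0.148]
 [ 0.677 -0.057  0.148]
 [ 0.663 -0.047  0.148]
 [ 0.649 -0.035  0.147]
 [ 0.637 -0.023  0.148]
 [ 0.624 -0.011  0.148]]
rock [355.54522539 250.91786358]
feed [233.04405284 207.90908725]
pause [287.73003055 233.04600065]
```

View pics/s3.png

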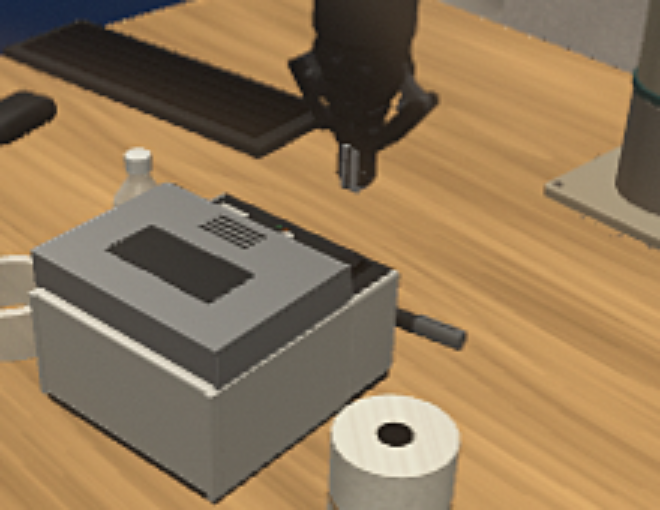

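The cover remains latched, and the tip is over the rocker, which is at about (356,251) in the crop. I press it down now.

>>> {"name": "arm_command", "arguments": {
  "deltas": [
    [-0.09,0,0.45,0,0,0],
    [0,0,0.45,0,0,0],
    [0,0,0.4,0,0,0],
    [0,0,0.1,0,0,0],
    [0,0,0.1,0,0,0],
    [0,0,0.08,0,0,0],
    [0,0,0.08,0,0,0],
    [0,0,0,0,0,0],
    [0,0,0,0,0,0],
    [0,0,0,0,0,0]
  ]
}}

```text
clock: 7.25
position: [0.4787, -0.0121, 0.2892]
tool_rot: [3.136, 0.193, 0.003]
wrist_force: [-3.8, -0.6, 17.4]
width: -0.0
grasp_force: 9.2
```

```bash
python3 - <<'E'
from rig import arm
from h import *
go(arm,W(-.093,.062,.116))
E
```

```text
t 7.25 tip [ 0.479  -0.0121  0.1162] need [0.02 0.01 0.  ] turn [ 0.   -0.01  0.  ] F [-3.8 -0.6 17.4] w -0.0
```

>>> {"name": "arm_command", "arguments": {
  "deltas": [
    [0,0,-0.5,0,0,0],
    [0,0,-0.5,0,0,0],
    [0.05,0.45,0,0,0,0],
    [0.05,0.45,0,0,0,0],
    [0.05,0.45,0,0,0,0],
    [0.05,0.45,0,0,0,0],
    [0.05,0.45,0,0,0,0],
    [0.05,0.45,0,0,0,0],
    [0.03,0.4,0,0,0,0],
    [0,0,0,0,0,0]
  ]
}}

```text
clock: 8.25
position: [0.5073, -0.1358, 0.3275]
tool_rot: [3.134, 0.188, 0.002]
wrist_force: [-0.2, -0.3, 0.1]
width: -0.0003
grasp_force: 0.0
```

```bash
python3 - <<'E'
from rig import arm
from h import *
go(arm,W(-.08,-.062,.117))
d=dict(arm.snapshot("top"))
for n,p in dict(rock=W(-.08,.062,.114),feed=W(-.08,-.062,.117),pause=W(-.08,0,.117)).items(): print(n,(proj(d,[p])[0]-[290,200])*5)
c=d["color"][200:300,290:430];cv2.imwrite("pics/t4.png",cv2.resize(c,None,fx=5,fy=5,interpolation=2))
E
```

```text
t 8.25 tip [ 0.5075 -0.1361  0.1545] need [ 0.01 -0.05  0.94] turn [ 0.01 -0.01 -0.02] F [-0.2 -0.3  0.1] w -0.0003
rock [209.41677331 284.67475   ]
feed [541.14915502 245.20254214]
pause [375.21943859 265.07602657]
```

View pics/t4.png

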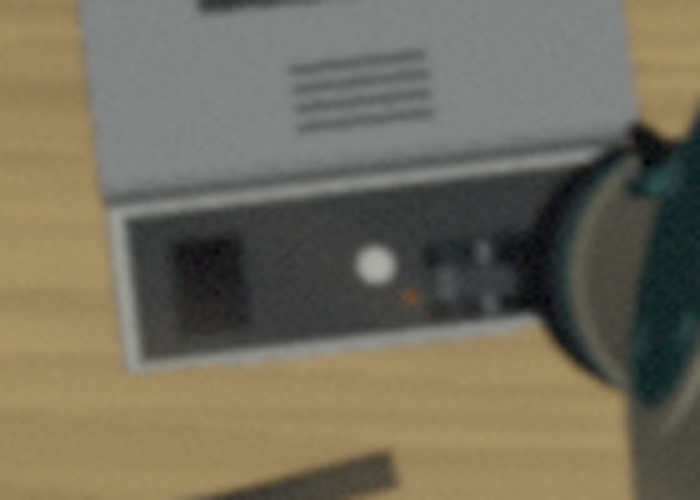

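The cover is shut, and the pause key at (375,265) and the rocker at (209,285) are where predicted. Before the feed key I check the rocker's state from depth.

```bash
python3 - <<'E'
from rig import arm
from h import *
Z=[dict(arm.snapshot("top")) for _ in range(3)]
def f(ds,x):
    q=[proj(ds[0],[W(x,y,.115)])[0] for y in(.058,.062,.066)]
    return np.mean([pts(d,q)[:,2].mean() for d in ds])
o=np.load("pics/top0.npz")
for x in(-.092,-.088,-.08,-.072,-.068): print(x,round(f([dict(o)],x)*1e3,1),round(f(Z,x)*1e3,1))
E
```

```text
-0.092 117.5 114.6
-0.088 118.4 115.4
-0.08 116.7 115.5
-0.072 116.0 118.7
-0.068 115.9 118.9
```

>>> {"name": "arm_command", "arguments": {
  "deltas": [
    [0,-0.05,0.4,0,0,0],
    [0,0,0.35,0,0,0],
    [0,0,0,0,0,0],
    [0,0,0,0,0,0],
    [0,0,0,0,0,0],
    [0,0,0,0,0,0],
    [0,0,0,0,0,0],
    [0,0,0,0,0,0],
    [0,0,0,0,0,0],
    [0,0,0,0,0,0]
  ]
}}

```text
clock: 9.45
position: [0.5067, -0.1314, 0.2972]
tool_rot: [3.136, 0.194, 0.0]
wrist_force: [-0.2, 1.0, -0.6]
width: -0.0003
grasp_force: 0.0
```

The rocker has flipped: its front is down and its rear raised. Now I press the feed key and hold it.

>>> {"name": "arm_command", "arguments": {
  "deltas": [
    [0,0.05,0.1,0,0,0],
    [0,0,0.08,0,0,0],
    [0,0,0.08,0,0,0],
    [0,0,0.06,0,0,0],
    [0,0,0.05,0,0,0],
    [0,0,0,0,0,0],
    [0,0,0,0,0,0],
    [0,0,0,0,0,0],
    [0,0,0,0,0,0],
    [0,0,0,0,0,0]
  ]
}}

```text
clock: 10.45
position: [0.5069, -0.1337, 0.2857]
tool_rot: [3.135, 0.193, 0.003]
wrist_force: [-6.7, 1.2, 35.6]
width: 0.0002
grasp_force: 17.6
```

```bash
python3 - <<'E'
from rig import arm
from h import *
go(arm,W(-.08,-.062,.113))
E
```

```text
t 10.45 tip [ 0.5072 -0.1338  0.1127] need [ 0.02  0.01 -0.01] turn [ 0.   -0.01 -0.  ] F [-6.7  1.2 35.6] w 0.0002
```

The key is fully in: the tip is at 0.113 m, with 35 N on the stop. Next I lift clear.

>>> {"name": "arm_command", "arguments": {
  "deltas": [
    [0,0,-0.3,0,0,0],
    [0,0,-0.7,0,0,0],
    [0,0,-0.9,0,0,0],
    [0,0,-0.9,0,0,0],
    [-0.5,0.5,-0.5,0,0,0],
    [-0.5,0.8,0,0,0,0],
    [-0.5,0.8,0,0,0,0],
    [-0.5,0.8,0,0,0,0],
    [-0.5,0.8,0,0,0,0],
    [0,0,0,0,0,0]
  ]
}}

```text
clock: 11.45
position: [0.4228, -0.2976, 0.4141]
tool_rot: [3.133, 0.179, -0.003]
wrist_force: [0.2, -0.3, -0.3]
width: 0.0001
grasp_force: 0.0
```

>>> {"name": "arm_command", "arguments": {
  "deltas": [
    [0,0.8,0,0,0,0],
    [0,0.8,0,0,0,0],
    [0,0.8,0,0,0,0],
    [0,0.8,0,0,0,0],
    [0,0.8,0,0,0,0],
    [0,0,0,0,0,0],
    [0,0,0,0,0,0],
    [0,0,0,0,0,0],
    [0,0,0,0,0,0],
    [0,0,0,0,0,0]
  ]
}}

```text
clock: 12.45
position: [0.4461, -0.4503, 0.4145]
tool_rot: [-3.135, -0.196, -0.0]
wrist_force: [-0.6, -1.0, 0.1]
width: -0.0002
grasp_force: 0.0
```

```bash
python3 - <<'E'
from rig import arm
from h import *
s=arm.get_state();print(s["clock"],s["position"].round(3),s["wrist_force"].round(1))
d=dict(arm.snapshot("top"))
for n,p in dict(rockF=W(-.09,.062,.116),rockR=W(-.07,.062,.119),feed=W(-.08,-.062,.117),pause=W(-.08,0,.117),coverfront=W(-.035,.03,.147),coverrear=W(.07,.03,.147)).items(): print(n,(pts(d,proj(d,[p]))[0,2]*1e3).round(1))
cv2.imwrite("pics/t5.png",d["color"])
E
```

```text
12.45 [ 0.446 -0.45   0.415] [-0.6 -1.   0.1]
rockF 116.3
rockR 119.9
feed 116.3
pause 116.8
coverfront 147.8
coverrear 146.6
```

View pics/t5.png

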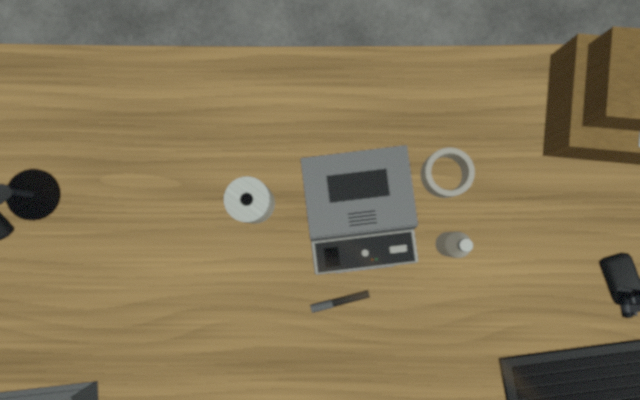

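The picture shows the cover shut (360,190), the keys up, the rocker on, and the spare roll, tape, spray and marker where they were. I'm handing the job in.

```bash
python3 -c "
from rig import arm
print(arm.close_job())"
```

```text
the job is handed in; nothing more can be done
None
```

The cover is latched shut, the power rocker is switched on, and the feed key was pressed fully in and sprang back, in that order; the pause key and the other things on the bench were left alone, and the job was handed in at about 12.5 s.

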